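Refit the hob's control knob and hold it pressed in

ROBOT

A 6-joint arm with a two-finger parallel gripper is mounted at the origin on the work surface. World frame = base frame: x ahead of the robot, y to its left, z up, the work surface at z = 0. Lengths are in m, angles in rad, forces in N, time in s.
With the tool pointing down it reaches from about 0.375 to 0.9 m from the base axis. Payload 3.1 kg.
Tool frame: the origin (TCP) lies on the centre line of the jaws, within the pads' length; the fingertips stand 8 mm ahead of it and the grasp point (between the pads) lies 11 mm behind it; z points along the fingers, y is the line along which they close (so a half turn about z gives the same grasp; the last joint's range is limited). The gripper opens to 85 mm and grips with 20 to 120 N. Pads are 22 mm wide; open, the fingers measure 114 mm over their backs; the gripper's body (76 mm by 85 mm) begins 54 mm behind the grasp point. The pads swing forward as they close: fully open they stand 13 mm farther back than shut.
Start: joints at [-1.363, 0.527, 1.433, -0, 1.181, -0.178], TCP at [0.236, -0.579, 0.239] pointing down, gripper open.
Joint ranges: [-3.08, 3.08], [-0.75, 2.2], [0.22, 2.44], [-1.43, 4.57], [0, 2.65], [-2.85, 2.85]. Speed limits (rad/s): [2.79, 2.79, 3.14, 3.14, 3.14, 3.14].

INTERFACE

Orientations are given as a unit quaternion [x, y, z, w].
In Python, from station import * gives the robot as it stands.
- The arm moves only by the tool play_rows, never from a script. Its argument "rows" is a list of rows, each a list of 3 entries, a list of its own where there are three numbers: the turn, a rotation vector about the tool's x, y, z in degrees, then the shift along the tool's x, y, z in mm, then the closure, from 0 (fully open) to 1 (shut). In form: [[[ax, ay, az], [dx, dy, dz], jaw], ...]. A call has 1 to 12 rows; each row shifts and turns the commanded pose from where the row before left it, along the tool's axes as they then stand; what a row does not reach is not made up. A row lasts 1/12 s, in which the tool goes at most 41.7 mm and 7.16 degrees, less where a joint would pass 70% of its speed; a pose out of reach is approached as far as the arm can. A call with a gripper value outside its range is refused whole. The fingers move at their own pace and stop on an object; "grip_force" is the grip in N (left out, the last holds). Time passes only in rows, so rows that do not move let the fingers close. It gives the time, the measured TCP pose, the force, the opening and the grip force at its end, in the units of the state.
- sense(): the state, without advancing time (a new reading comes with each control period).
- snapshot(name): name is "scene" or "side" or "wrist"; returns (picture, depth): 384x512x3 uint8, red, green, blue; 384x512 float32, m along the optical axis (not along the pixel's ray), 0 where there is no reading.
- get_calibration(name): a dict with "vfov" (degrees; the focal length in pixels is half the picture's height over the tangent of half this angle, whatever the lens; pixels are square), "cx", "cy" (the principal point, pixels), "xyz" and "attitude" of the camera in the world. Camera axes: x right, y down, z forward; pixel columns grow to the right and rows downward; lengths in m; the calibration is good to about 2 mm. The wrist camera is an equidistant fisheye: a pixel r from the principal point sees the ray r / f radians off the axis. A picture is of the moment at which its call begins: read the wrist's pose just before it. get_calibration takes no time and is no camera call; for the wrist camera it gives the pose at the moment of the call.
- sign_off(): hands the job in; it is judged then, once.
The state is a dict: "t": time; "q": joint angles; "qd": joint speeds; "tau": joint torques, N m; "tcp_pos": TCP position; "tool_rot": TCP orientation; "force": force on the tool from outside, world axes, zero at the start; "ft_torque": the same for the moment, N m; "finger_gap": opening from 0.0 (shut) to 1.0 (fully open); "gripper_force": force on a finger pad.
Only numpy, scipy, OpenCV 4.12 (cv2) and the standard library are available. Lean on these libraries where they do the work, as an engineer would, in place of code of your own. Each camera call takes 0.05 s, during which the arm holds its last target. There are 200 camera calls.

TASK

The knob of the hob's bare control has come off: first press that control's loose trim ring all the way down, then take the loose knob from the counter, turn it so its D-shaped bore matches the flat on the shaft and push it fully home. Then press the knob in against the shaft's spring as far as it goes, as one does to light a burner, and finish like that, with the gripper still pressing the knob in: do not let go. Leave the mug, the jar and the spoon where they are.

Things in the scene. Friction and masses are not known exactly. Their poses are not given: they have to be found in the camera images.
- knob: Loose knob (grey skirt, black grip), about 70 g, upright on the counter. Origin: centre of its underside, z up. Round skirt 44 mm across, 20 mm high; on it a bar grip along x, 13 mm wide (y), from 20 to 38 mm above the underside, from x = -19 mm (blunt end) to x = +27 mm (pointed beak, overhangs the skirt 5 mm). At the start the beak points away from the robot, within 0.6 rad.
- knob_seat (a point): Centre of the closed end of the D-shaped bore in the knob's underside, 17 mm above the underside on its axis; axes as the knob's. Bore 14 mm across its round, its flat 3.5 mm from the axis on the +x side, under the beak: the beak must point the way the shaft's flat faces (a half turn off does not fit). 1 mm clearance all round; fits within about 0.15 rad.
- shaft_tip (a point): Top centre, on the axis of the round, of the bare upright brass D-shaft: 12 mm across, flat 2.5 mm from the axis, tip chamfered. Moves down with the shaft. z up, x the way the flat faces (within 0.85 rad of straight away from the robot). 33 mm above the hob's top when not pressed. With the knob home, knob_seat lies on this point.
- shaft (a joint): How far the D-shaft is pressed down, m: 0 at rest, 0.008 at its stop. A spring pushes back with 3 N at rest, 8 N at the stop. It does not turn. At the stop a fitted knob's underside is 2 mm above the pressed-down trim ring; a raised ring would block it.
- bezel_top (a point): Centre of the top of the aluminium trim ring around the bare shaft: 72 mm across the flat top, 76 mm at its foot, hole 22 mm. Its top is 11 to 13 mm above the hob's top at the start, 6 mm when pressed down. The shaft rises through the middle: press with the fingers some 40 mm apart astride it, or beside it.
- bezel (a joint): How far the trim ring is pressed down, m: 0 to 0.002 at the start, 0.007 fully down at its hard stop. It resists with about 5 N of friction and stays where it is left.
- hob: Fixed steel two-burner hob, 300 mm (x) by 440 mm (y), top 50 mm above the counter; origin under its centre at counter height. Two controls side by side, 160 mm apart, 105 mm from its centre towards the robot (-x); either may be the bare one. Pan supports rise 35 mm above its top and begin 61 mm beyond the controls' axes.
- fitted_knob: The hob's other control, complete, fixed: an identical knob on its shaft in an identical, pressed-down trim ring. Origin at the hob's top on its axis, x along its beak. Its knob's top is 54 mm above the hob's top.
- mug: White mug standing on the counter, 76 mm across, 90 mm high, origin under its centre. A bystander.
- jar: Closed amber glass jar, 60 mm across, 100 mm high, origin under its centre. A bystander.
- spoon: Wooden spoon, 200 mm long, lying on the counter along its x axis. A bystander.

How it is judged:
By the outcome, as a careful person would: the job done as asked, in the order asked, and still so for the second after the job is handed in, while the arm keeps its last pose, push and grip.
It also fails if it takes over 51 s, if anything falls off the work surface, if the arm or the gripper's body presses on something with over 40 N, if the wrist force passes 120 N, or if a joint passes its speed limit or range.

## Working session

There is one attempt and no reset: what is moved stays moved. The work goes in short steps, Python scripts to look and compute and a tool call to move; the robot and the scene stay as the last step left them, time stands still between calls to the robot, and variables do not carry over. Pictures are saved under pics/ and viewed, at most 10 in all, crops included, and the job is handed in when it is done.

Besides the shell and the picture viewer there is one more tool, called after "Request:" by a JSON object that holds its "method" and its "body". play_rows: Moves the arm, as the interface text tells. Its arguments: {"type":"object","properties":{"rows":{"type":"array","items":{"type":"array"}},"grip_force":{"type":"number"}},"required":["rows"]}

```bash
mkdir -p pics; ls; cat > h.py <<'E'
from station import *
import numpy as np, cv2
from scipy.spatial.transform import Rotation as R
def cam(n):
    c=get_calibration(n); f=192/np.tan(np.radians(c['vfov'])/2); return c,f
def Rm(c):
    a=np.array(c['attitude'],float)
    return a if a.shape==(3,3) else R.from_quat(a).as_matrix()
E
python3 - <<'E'
from h import *
print(sense())
for n in ['scene','side','wrist']:
    print(n,get_calibration(n)); p,d=snapshot(n); np.savez('pics/%s0.npz'%n,p=p,d=d)
    cv2.imwrite('pics/%s0.png'%n,p[:,:,::-1])
print(sense()['t'])
E
```

```text
pics
{'t': 0.0, 'q': array([-1.36248187e+00,  5.28462766e-01,  1.43394467e+00,  5.02233310e-06,
        1.18138573e+00, -1.78507450e-01]), 'qd': array([-0.00026902, -0.00029781,  0.00136907, -0.00051251,  0.0010283 ,
       -0.00011571]), 'tau': array([-2.49438481e-04, -4.42352092e+01, -1.78024578e+01, -2.53369462e-04,
        8.48403055e-03, -2.03851255e-05]), 'tcp_pos': array([ 0.2356529 , -0.57809741,  0.23832221]), 'tool_rot': array([ 9.81353924e-01,  1.92206307e-01, -1.40752081e-05, -1.10016846e-03]), 'force': array([ 0.15432821, -0.29184052,  0.17812741]), 'ft_torque': array([-0.00095942,  0.01928066, -0.02221834]), 'gripper_force': 0.0, 'finger_gap': 1.000192629400856}
scene {'vfov': 45.931575623707005, 'cx': 253.88711530007913, 'cy': 186.08829535445093, 'xyz': array([1.39795009, 0.70695693, 0.98349823]), 'attitude': array([ 0.36138263,  0.8229891 , -0.40205341, -0.17448381])}
side {'vfov': 46.92221747909817, 'cx': 258.45623488830836, 'cy': 193.6494334229147, 'xyz': array([-0.26912301,  0.83176985,  0.83013964]), 'attitude': array([-0.30834906,  0.81710475, -0.4507781 ,  0.18455292])}
wrist {'vfov': 65.70646984690485, 'cx': 253.7727327049233, 'cy': 188.2914044078505, 'xyz': array([ 0.29708978, -0.55316817,  0.37343266]), 'attitude': array([ 0.8223095 , -0.5535931 , -0.07426282,  0.10875112])}
0.15
```

View pics/scene0.png

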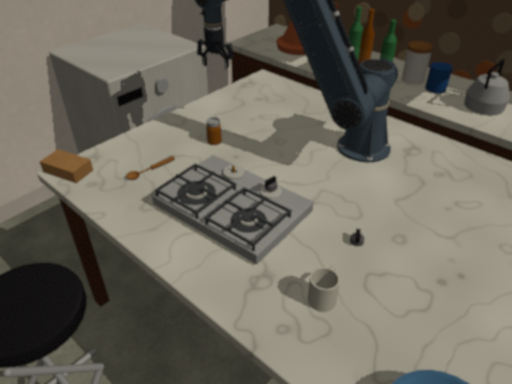

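View pics/side0.png

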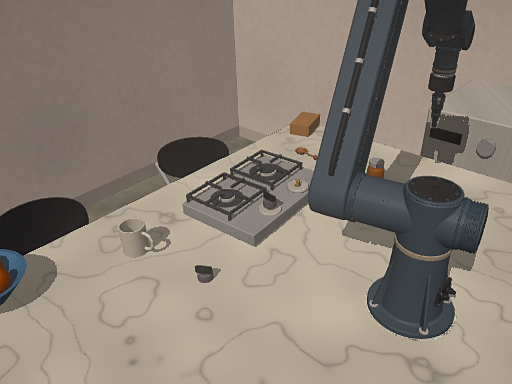

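Scene view: loose knob at about (357,238), bare shaft at (234,168), fitted knob at (270,184), jar at (214,131), mug at (322,290). Side view: knob (204,272), shaft (298,184), fitted knob (270,203).

```bash
cat >> h.py <<'E'
def ray(n,u,v,c=None):
    c=c or get_calibration(n); f=192/np.tan(np.radians(c['vfov'])/2)
    x,y=(u-c['cx']),(v-c['cy'])
    if n=='wrist':
        r=np.hypot(x,y); th=r/f; k=np.sin(th)/max(r,1e-9); d=np.array([x*k,y*k,np.cos(th)])
    else: d=np.array([x/f,y/f,1.])
    return np.array(c['xyz']),Rm(c)@d
def plane(n,u,v,z,c=None):
    o,d=ray(n,u,v,c); return o+d*(z-o[2])/d[2]
def tri(a,b):
    A=np.zeros((3,3));B=np.zeros(3)
    for o,d in (a,b):
        d=d/np.linalg.norm(d);P=np.eye(3)-np.outer(d,d);A+=P;B+=P@o
    return np.linalg.solve(A,B)
E
python3 - <<'E'
from h import *
for nm,s,t in [('knob',(357,238),(204,272)),('shaft',(234,166),(298,182)),('fitted',(270,184),(270,200))]:
    print(nm,tri(ray('scene',*s),ray('side',*t)))
print('jar',plane('scene',214,143,0),'mug',plane('scene',322,305,0))
sc=get_calibration('wrist')
E
```

```text
knob [0.46805116 0.26733006 0.01761404]
shaft [ 0.51170466 -0.2066143   0.07597081]
fitted [ 0.50451971 -0.05063595  0.07924692]
jar [ 3.76714974e-01 -4.57208210e-01  1.11022302e-16] mug [0.72834198 0.32927256 0.        ]
```

View pics/wrist0.png

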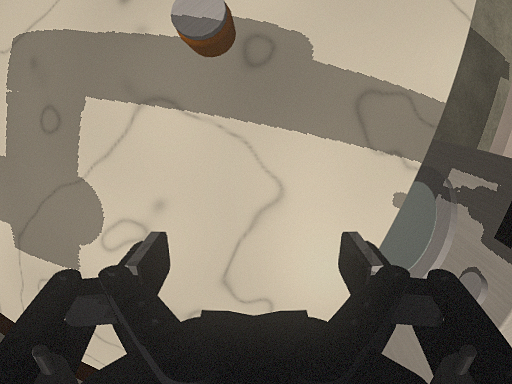

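Wrist view: only the jar (205,25) and the jaw pads at the bottom. I'll turn straight and fly over the bare control for a close look.

Request:
{"method": "play_rows", "body": {"rows": [[[0, 0, 7.1], [0, 0, 0], 0.5], [[0, 0, 7.1], [0, 0, 0], 0.5], [[0, 0, 7.1], [0, 0, 0], 0.5], [[0, 0, 0.8], [0, 0, 0], 0.5], [[0, 0, 0], [19, -34, 0], 0.5], [[0, 0, 0], [19, -34, 0], 0.5], [[0, 0, 0], [19, -34, 0], 0.5], [[0, 0, 0], [19, -34, 0], 0.5], [[0, 0, 0], [19, -34, 0], 0.5], [[0, 0, 0], [19, -34, 0], 0.5], [[0, 0, 0], [19, -34, 0], 0.5], [[0, 0, 0], [19, -34, 0], 0.5]]}}

```text
t: 1.15
tcp_pos: [0.388, -0.3049, 0.2393]
tool_rot: [1.0, 0.002, 0.0, -0.0]
force: [0.9, -0.3, -0.4]
finger_gap: 0.501
gripper_force: 0.0
```

Request:
{"method": "play_rows", "body": {"rows": [[[0, 0, 0], [19, -34, 0], 0.5], [[0, 0, 0], [19, -34, 0], 0.5], [[0, 0, 0], [20, -30, 0], 0.5], [[0, 0, 0], [0, 0, 0], 0.5]]}}

```text
t: 1.48
tcp_pos: [0.4473, -0.2031, 0.2393]
tool_rot: [1.0, 0.005, 0.0, -0.001]
force: [-0.3, -0.0, -0.2]
finger_gap: 0.499
gripper_force: 0.0
```

```bash
python3 - <<'E'
from h import *
c=get_calibration('wrist'); s=sense(); p,d=snapshot('wrist'); np.savez('pics/w1.npz',p=p,d=d); cv2.imwrite('pics/w1.png',p[:,:,::-1])
import pickle; pickle.dump((c,s),open('pics/w1.pkl','wb'))
print(s['t'],s['tcp_pos'],R.from_quat(s['tool_rot']).as_matrix().round(3),s['finger_gap'],c['xyz'],Rm(c).round(3))
E
```

```text
1.4833 [ 0.4472881  -0.20308645  0.23933232] [[ 1.     0.01   0.001]
 [ 0.01  -1.     0.003]
 [ 0.001 -0.003 -1.   ]] 0.4993814716110318 [ 0.51344332 -0.20246074  0.37437505] [[ 0.009 -0.965 -0.261]
 [-1.    -0.009  0.   ]
 [-0.003  0.261 -0.965]]
```

View pics/w1.png

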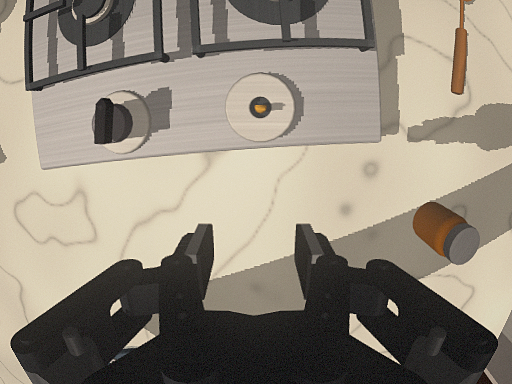

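Wrist view: the ring is centred at about (260,106) with the brass shaft tip at (260,107); the fitted knob is at (115,120). I'll fit the ring and zoom on the tip.

```bash
python3 - <<'E'
from h import *
import pickle
c,s=pickle.load(open('pics/w1.pkl','rb')); D=np.load('pics/w1.npz');p,d=D['p'],D['d']
hsv=cv2.cvtColor(p,cv2.COLOR_RGB2HSV)
# brass
m=((hsv[...,1]>110)&(hsv[...,2]>90)).astype(np.uint8); m[:60]=0;m[150:]=0;m[:,:220]=0;m[:,300:]=0
ys,xs=np.nonzero(m); print('brass',len(xs),xs.mean(),ys.mean(),xs.min(),xs.max(),ys.min(),ys.max(),plane('wrist',xs.mean(),ys.mean(),.083,c))
# height map
def pts(u0,u1,v0,v1):
    f=192/np.tan(np.radians(c['vfov'])/2);out=[]
    for v in range(v0,v1):
        for u in range(u0,u1):
            if d[v,u]>0:
                o,r=ray('wrist',u,v,c); dc=Rm(c).T@r; out.append(np.r_[u,v,o+r*d[v,u]/dc[2]])
    return np.array(out)
P=pts(215,305,60,150)
print('z hist',np.histogram(P[:,4],bins=np.arange(.04,.095,.003)))
q=P[(P[:,4]>.058)&(P[:,4]<.068)]
print('ring',len(q),q[:,2:].mean(0),q[:,2:].min(0),q[:,2:].max(0))
t=P[P[:,4]>.078]; print('tip',len(t),t[:,2:].mean(0),t[:,2:].min(0),t[:,2:].max(0))
cv2.imwrite('pics/w1z.png',cv2.resize(p[80:135,230:290,::-1],None,fx=9,fy=9,interpolation=cv2.INTER_CUBIC))
E
```

```text
brass 83 259.9759036144578 108.09638554216868 254 266 105 112 [ 0.51528295 -0.20768505  0.083     ]
z hist (array([   0,    3,  218, 3756,  314,   13,  120, 3011,  352,    0,    0,
          0,    0,   23,   75,    2,    0,    0]), array([0.04 , 0.043, 0.046, 0.049, 0.052, 0.055, 0.058, 0.061, 0.064,
       0.067, 0.07 , 0.073, 0.076, 0.079, 0.082, 0.085, 0.088, 0.091,
       0.094]))
ring 3483 [ 0.51692238 -0.20763275  0.06291619] [ 0.48026806 -0.2442166   0.05804766] [ 0.55402264 -0.17130879  0.06602928]
tip 100 [ 0.51567478 -0.20753378  0.08281236] [ 0.511408   -0.21361575  0.07986243] [ 0.51940185 -0.20186642  0.08579104]
```

View pics/w1z.png

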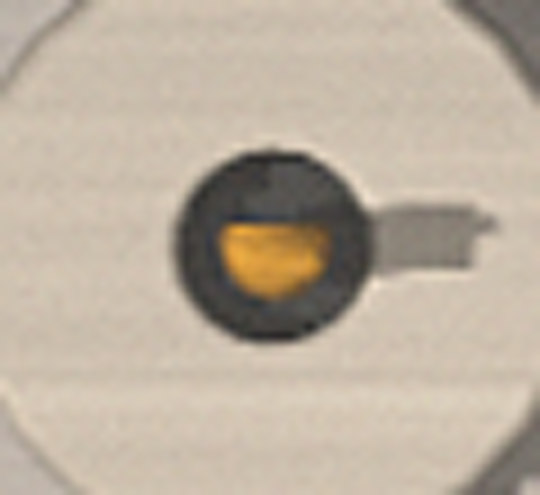

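Ring centre is (0.517,-0.2077), its top 0.063 (expected 0.061–0.063), and the tip 0.083 – all consistent. The flat faces nearly straight +x (its edge is horizontal in the crop at y≈222). Move astride and descend.

Request:
{"method": "play_rows", "body": {"rows": [[[0, 0, 0.5], [35, 2.5, 0], 0.53], [[0, 0, 0], [35, 2.5, 0], 0.53], [[0, 0, 0], [0, 0, 35], 0.53], [[0, 0, 0], [0, 0, 35], 0.53], [[0, 0, 0], [0, 0, 35], 0.53], [[0, 0, 0], [0, 0, 35], 0.53], [[0, 0, 0], [0, 0, 9], 0.53], [[0, 0, 0], [0, 0, 0], 0.53], [[0, 0, 0], [0, 0, 0], 0.53]]}}

```text
t: 2.28
tcp_pos: [0.5155, -0.2149, 0.0907]
tool_rot: [1.0, -0.004, 0.0, 0.0]
force: [0.6, -0.6, 0.7]
finger_gap: 0.473
gripper_force: 0.0
```

Request:
{"method": "play_rows", "body": {"rows": [[[0, 0, -0.5], [1.5, -7, 0], 0.53], [[0, 0, 0], [0, 0, 5], 0.53], [[0, 0, 0], [0, 0, 0], 0.53], [[0, 0, 0], [0, 0, 0], 0.53]]}}

```text
t: 2.62
tcp_pos: [0.5174, -0.2068, 0.0864]
tool_rot: [1.0, 0.001, 0.001, 0.001]
force: [0.8, -0.2, 0.8]
finger_gap: 0.472
gripper_force: 0.0
```

Good. Descend until contact.

Request:
{"method": "play_rows", "body": {"rows": [[[0, 0, 0], [0, 0, 6], 0.53], [[0, 0, 0], [0, 0, 4], 0.53], [[0, 0, 0], [0, 0, 4], 0.53], [[0, 0, 0], [0, 0, 3], 0.53], [[0, 0, 0], [0, 0, 0], 0.53]]}}

```text
t: 3.03
tcp_pos: [0.5167, -0.2067, 0.0676]
tool_rot: [1.0, 0.0, -0.0, -0.0]
force: [-0.5, 0.1, 0.3]
finger_gap: 0.467
gripper_force: 0.0
```

Request:
{"method": "play_rows", "body": {"rows": [[[0, 0, 0], [0, 0, 2], 0.53], [[0, 0, 0], [0, 0, 2], 0.53], [[0, 0, 0], [0, 0, 1], 0.53], [[0, 0, 0], [0, 0, 0], 0.53]]}}

```text
t: 3.37
tcp_pos: [0.5169, -0.2068, 0.0634]
tool_rot: [1.0, 0.001, -0.0, -0.0]
force: [-0.7, 0.1, 2.7]
finger_gap: 0.47
gripper_force: 1.5
```

Request:
{"method": "play_rows", "body": {"rows": [[[0, 0, 0], [0, 0, 1.5], 0.53], [[0, 0, 0], [0, 0, 1.5], 0.53], [[0, 0, 0], [0, 0, 0], 0.53]]}}

```text
t: 3.62
tcp_pos: [0.5169, -0.2068, 0.0606]
tool_rot: [1.0, 0.001, -0.0, -0.0]
force: [-1.8, 0.7, 7.6]
finger_gap: 0.469
gripper_force: 3.0
```

Request:
{"method": "play_rows", "body": {"rows": [[[0, 0, 0], [0, 0, 1.5], 0.53], [[0, 0, 0], [0, 0, 1.5], 0.53], [[0, 0, 0], [0, 0, 0], 0.53]]}}

```text
t: 3.87
tcp_pos: [0.5169, -0.2067, 0.0602]
tool_rot: [1.0, 0.001, 0.0, 0.0]
force: [-4.9, 3.0, 24.2]
finger_gap: 0.468
gripper_force: 11.8
```

Request:
{"method": "play_rows", "body": {"rows": [[[0, 0, 0], [0, 0, 1], 0.53], [[0, 0, 0], [0, 0, 0], 0.53]]}}

```text
t: 4.03
tcp_pos: [0.517, -0.2068, 0.0601]
tool_rot: [1.0, 0.001, 0.0, 0.0]
force: [-6.5, 4.3, 30.3]
finger_gap: 0.471
gripper_force: 14.7
```

Request:
{"method": "play_rows", "body": {"rows": [[[0, 0, 0], [0, 0, -10], 0.53], [[0, 0, 0], [0, 0, -35], 0.4], [[0, 0, 0], [0, 0, -35], 0.3], [[0, 0, 0], [-20, 0, -25], 0.1], [[0, 0, 0], [-35, 0, -10], 0], [[0, 0, 0], [-20, 0, 0], 0], [[0, 0, 0], [0, 0, 0], 0], [[0, 0, 0], [0, 0, 0], 0]]}}

```text
t: 4.7
tcp_pos: [0.4414, -0.207, 0.1714]
tool_rot: [1.0, -0.0, 0.0, 0.0]
force: [0.2, -0.7, -0.6]
finger_gap: 0.993
gripper_force: 0.0
```

```bash
cat >> h.py <<'E'
def cloud(c,d):
    f=192/np.tan(np.radians(c['vfov'])/2)
    v,u=np.mgrid[:384,:512].astype(float); x=u-c['cx'];y=v-c['cy'];r=np.hypot(x,y)+1e-9
    k=np.tan(r/f)/r
    return np.stack([x*k,y*k,np.ones_like(x)],-1)*d[...,None]@Rm(c).T+np.array(c['xyz'])
def grab(tag):
    c=get_calibration('wrist');s=sense();p,d=snapshot('wrist'); cv2.imwrite('pics/%s.png'%tag,p[:,:,::-1])
    np.save('pics/%s_d.npy'%tag,d); return c,s,p,d,cloud(c,d)
E
python3 - <<'E'
from h import *
c,s,p,d,P=grab('w2'); print(s['tcp_pos'],s['tool_rot'],s['finger_gap'])
ok=(d>0)&(np.hypot(P[...,0]-.517,P[...,1]+.2075)<.045)
z=P[ok][:,2]; print(np.histogram(z,bins=np.arange(.045,.09,.002)))
q=P[ok&(P[...,2]>.0535)&(P[...,2]<.066)]; print('ring',np.median(q[:,2]),(np.percentile(q,.5,0)+np.percentile(q,99.5,0))/2, (q.max(0)+q.min(0))/2,np.ptp(q,0))
x,y=q[:,0]-.517,q[:,1]+.2075; print('tilt',np.linalg.lstsq(np.c_[x,y,np.ones(len(x))],q[:,2],rcond=None)[0])
a=ok&(P[...,2]>.079); t=P[a]; print('tip',len(t),t.mean(0),t.min(0),t.max(0))
v,u=np.nonzero(a); print(u.min(),u.max(),v.min(),v.max())
hsv=cv2.cvtColor(p,cv2.COLOR_RGB2HSV); b=((hsv[...,1]>110)&(hsv[...,2]>90)&(np.hypot(P[...,0]-.517,P[...,1]+.2075)<.02)).astype(np.uint8)
v,u=np.nonzero(b);W=np.array([plane('wrist',a_,b_,.083,c)[:2] for a_,b_ in zip(u,v)])
print('brass@.083',len(W),W.mean(0),W.min(0),W.max(0))
cx,cy=int(u.mean()),int(v.mean()); print(cx,cy)
cv2.imwrite('pics/w2z.png',cv2.resize(p[cy-25:cy+25,cx-30:cx+30,::-1],None,fx=10,fy=10,interpolation=cv2.INTER_CUBIC))
E
```

```text
[ 0.44143705 -0.20701414  0.17136331] [ 9.99999953e-01 -1.40158443e-04  2.41475002e-04  1.30023044e-04] 0.9933279604685329
(array([   1,   82, 1994,  684,  633, 4080,  844,    2,    0,    1,    0,
          0,    1,    0,    0,    0,    0,    5,   79,   67,    1,    0]), array([0.045, 0.047, 0.049, 0.051, 0.053, 0.055, 0.057, 0.059, 0.061,
       0.063, 0.065, 0.067, 0.069, 0.071, 0.073, 0.075, 0.077, 0.079,
       0.081, 0.083, 0.085, 0.087, 0.089]))
ring 0.05623581077714768 [ 0.51693127 -0.20772421  0.05586187] [ 0.51705388 -0.20781795  0.05826635] [0.07355162 0.07261637 0.00952839]
tilt [0.00033511 0.00031095 0.05617028]
tip 152 [ 0.51541524 -0.20749853  0.08288946] [ 0.51124808 -0.21365265  0.08036208] [ 0.5188428  -0.20166096  0.08534296]
247 263 95 105
brass@.083 150 [ 0.51416014 -0.21767142] [ 0.37579109 -0.44908701] [ 0.6260818  -0.20245809]
265 101
```

View pics/w2z.png

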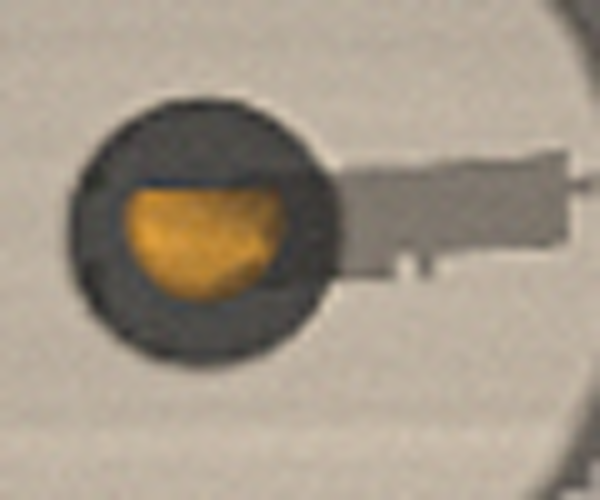

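The ring top is now 0.0562 and level: fully down. The flat's edge runs horizontally in the crop (127,187)→(285,188), so the flat faces +x within ~1–2°; shaft axis ≈ (0.517,-0.2077). Now to the knob.

Request:
{"method": "play_rows", "body": {"rows": [[[0, 0, 0], [0, -40, 0], 0], [[0, 0, 0], [0, -40, 0], 0], [[0, 0, 0], [0, -40, 0], 0], [[0, 0, 0], [0, -40, 0], 0], [[0, 0, 0], [0, -40, 0], 0], [[0, 0, 0], [0, -40, 0], 0], [[0, 0, 0], [0, -40, 0], 0], [[0, 0, 0], [0, -40, 0], 0], [[0, 0, 0], [0, -40, 0], 0], [[0, 0, 0], [0, -40, 0], 0], [[0, 0, 0], [0, -40, 0], 0], [[0, 0, 0], [-10, -34, 0], 0]]}}

```text
t: 5.75
tcp_pos: [0.4345, 0.2712, 0.171]
tool_rot: [1.0, 0.001, 0.002, -0.001]
force: [1.2, 0.7, -0.4]
finger_gap: 1.001
gripper_force: 0.0
```

Request:
{"method": "play_rows", "body": {"rows": [[[0, 0, 0], [0, 0, 0], 0], [[0, 0, 0], [0, 0, 0], 0], [[0, 0, 0], [0, 0, 0], 0]]}}

```text
t: 6.0
tcp_pos: [0.4318, 0.2675, 0.1707]
tool_rot: [1.0, 0.001, -0.0, 0.0]
force: [0.2, 0.4, -0.3]
finger_gap: 1.001
gripper_force: 0.0
```

```bash
python3 - <<'E'
from h import *
c,s,p,d,P=grab('w3'); print(s['t'],s['tcp_pos'],s['tool_rot'])
near=(d>0)&(np.hypot(P[...,0]-.468,P[...,1]-.267)<.06)&(P[...,2]>.006)&(P[...,2]<.06)
print(np.histogram(P[near][:,2],bins=np.arange(.004,.05,.003)))
a=near&(P[...,2]>.034)&(P[...,2]<.043); v,u=np.nonzero(a); t=P[a]
print('top',len(t),np.median(t[:,2]),u.min(),u.max(),v.min(),v.max())
xy=np.float32(t[:,:2]); (cx,cy),(w,h),ang=cv2.minAreaRect(xy); print('rect',cx,cy,w,h,ang)
l=cv2.fitLine(xy,cv2.DIST_L2,0,.01,.01).ravel(); print('line',l,np.degrees(np.arctan2(l[1],l[0])))
q=P[near&(P[...,2]>.015)&(P[...,2]<.023)]; print('skirt',len(q),(q.min(0)+q.max(0))/2,np.ptp(q,0))
x0,y0=int(u.mean()),int(v.mean()); cv2.imwrite('pics/w3z.png',cv2.resize(p[y0-45:y0+45,x0-60:x0+60,::-1],None,fx=6,fy=6,interpolation=cv2.INTER_CUBIC))
E
```

```text
6.0 [0.43178248 0.26746881 0.17065145] [ 9.99999167e-01  1.26512857e-03 -1.03123786e-04  2.33216068e-04]
(array([  0,   6,   8,   9,  16, 778,  34,   7,   5,   5,  11, 650,  22,
         0,   0]), array([0.004, 0.007, 0.01 , 0.013, 0.016, 0.019, 0.022, 0.025, 0.028,
       0.031, 0.034, 0.037, 0.04 , 0.043, 0.046, 0.049]))
top 683 0.03870484157719034 238 271 120 166
rect 0.46923863887786865 0.26843857765197754 0.04552650451660156 0.013265307061374187 31.54094886779785
line [0.85327214 0.52146584 0.4682347  0.267747  ] 31.430626
skirt 826 [0.4665965  0.26666788 0.01923564] [0.04317533 0.04073994 0.00749966]
```

View pics/w3z.png

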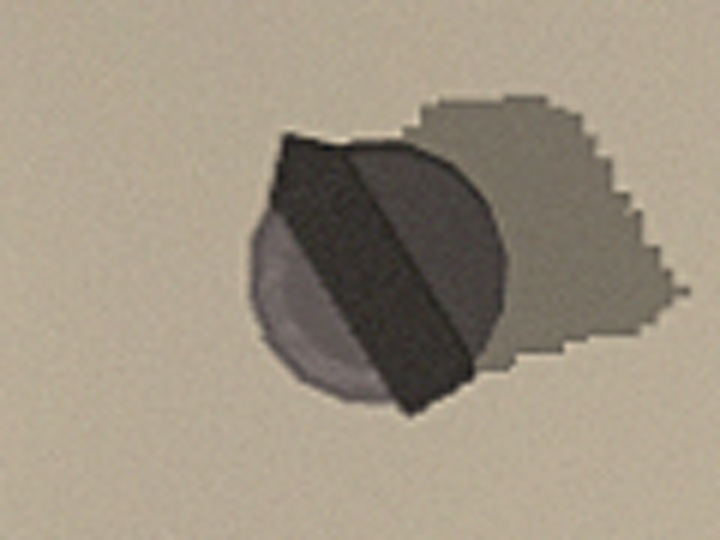

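The knob's bar lies at yaw +31.5°, beak up-left in the crop at (285,137) (away from the robot, towards +y); bar 45.5×13.3 mm at z 0.0387, axis ≈ (0.466,0.2664). Align and descend.

Request:
{"method": "play_rows", "body": {"rows": [[[0, 0, 0], [34, 1, 0], 0], [[0, 0, -6.3], [0, 0, 30], 0], [[0, 0, -6.3], [0, 0, 30], 0.2], [[0, 0, -6.3], [0, 0, 25], 0.3], [[0, 0, -6.3], [0, 0, 15], 0.3], [[0, 0, -6.3], [0, 0, 0], 0.4], [[0, 0, 0], [0, 0, 0], 0.4], [[0, 0, 0], [0, 0, 0], 0.4], [[0, 0, 0], [0, 0, 0], 0.4]]}}

```text
t: 6.8
tcp_pos: [0.4664, 0.2654, 0.0718]
tool_rot: [0.963, 0.27, 0.001, -0.0]
force: [-0.8, -0.6, 0.4]
finger_gap: 0.599
gripper_force: 0.0
```

Request:
{"method": "play_rows", "body": {"rows": [[[0, 0, 0], [0, -1, 20], 0.4], [[0, 0, 0], [0, 0, 15], 0.4], [[0, 0, 0], [0, 0, 8], 0.4], [[0, 0, 0], [0, 0, 0], 0.4], [[0, 0, 0], [0, 0, 0], 0.4], [[0, 0, 0], [0, 0, 0], 0.4]]}}

```text
t: 7.3
tcp_pos: [0.4655, 0.2671, 0.0291]
tool_rot: [0.962, 0.272, 0.001, -0.0]
force: [0.5, -0.1, 0.0]
finger_gap: 0.601
gripper_force: 0.0
```

Request:
{"method": "play_rows", "body": {"rows": [[[0, 0, 0], [0, 0, 0], 0.7], [[0, 0, 0], [0, 0, 0], 0.8], [[0, 0, 0], [0, 0, 0], 0.9], [[0, 0, 0], [0, 0, 0], 1], [[0, 0, 0], [0, 0, 0], 1], [[0, 0, 0], [0, 0, 0], 1], [[0, 0, 0], [0, 0, 0], 1], [[0, 0, 0], [0, 0, 0], 1]], "grip_force": 60}}

```text
t: 7.97
tcp_pos: [0.4653, 0.2671, 0.029]
tool_rot: [0.962, 0.272, 0.001, -0.0]
force: [-0.4, 0.2, 5.4]
finger_gap: 0.14
gripper_force: 60.7
```

Request:
{"method": "play_rows", "body": {"rows": [[[0, 0, 0], [0, 0, -10], 1], [[0, 0, 0], [0, 0, -30], 1], [[0, 0, 6.3], [0, 0, -35], 1], [[0, 0, 6.3], [0, 0, -35], 1], [[0, 0, 6.3], [0, 0, -35], 1], [[0, 0, 6.3], [0, 0, -20], 1], [[0, 0, 6.3], [0, 0, 0], 1], [[0, 0, 0], [0, 0, 0], 1], [[0, 0, 0], [0, 0, 0], 1]]}}

```text
t: 8.72
tcp_pos: [0.4643, 0.2668, 0.1936]
tool_rot: [1.0, 0.002, -0.0, 0.0]
force: [0.0, 0.1, -0.3]
finger_gap: 0.137
gripper_force: 59.9
```

Request:
{"method": "play_rows", "body": {"rows": [[[0, 0, 0], [4, 38, 0], 1], [[0, 0, 0], [4, 38, 0], 1], [[0, 0, 0], [4, 38, 0], 1], [[0, 0, 0], [4, 38, 0], 1], [[0, 0, 0], [4, 38, 0], 1], [[0, 0, 0], [4, 38, 0], 1], [[0, 0, 0], [4, 38, 0], 1], [[0, 0, 0], [4, 38, 0], 1], [[0, 0, 0], [4, 38, 0], 1], [[0, 0, 0], [4, 38, 0], 1], [[0, 0, 0], [4, 38, 0], 1], [[0, 0, 0], [4, 38, 0], 1]]}}

```text
t: 9.72
tcp_pos: [0.5122, -0.1904, 0.1919]
tool_rot: [1.0, 0.002, -0.002, -0.001]
force: [0.5, 0.6, -0.5]
finger_gap: 0.139
gripper_force: 59.9
```

Request:
{"method": "play_rows", "body": {"rows": [[[0, 0, 0], [4, 19, 0], 1], [[0, 0, 0], [0, 0, 0], 1], [[0, 0, 0], [0, 0, 0], 1], [[0, 0, 0], [0, 0, 0], 1]]}}

```text
t: 10.05
tcp_pos: [0.5162, -0.2066, 0.1921]
tool_rot: [1.0, 0.001, -0.002, -0.001]
force: [-0.3, -0.3, -0.8]
finger_gap: 0.135
gripper_force: 59.9
```

```bash
python3 - <<'E'
from h import *
c,s,p,d,P=grab('w4'); T=s['tcp_pos'];M=R.from_quat(s['tool_rot']).as_matrix(); print(s['t'],T,s['tool_rot'],s['force'],s['finger_gap'])
Q=(P-T)@M
a=(d>0)&(abs(Q[...,0])<.05)&(abs(Q[...,1])<.035)&(Q[...,2]>-.03)&(Q[...,2]<.05)
v,u=np.nonzero(a); print(len(u),u.min(),u.max(),v.min(),v.max())
for lo,hi in [(-.014,-.006),(.006,.013),(.013,.04)]:
    b=a&(Q[...,2]>lo)&(Q[...,2]<hi)&(Q[...,0]>.012); t=Q[b]
    if len(t): print(lo,hi,len(t),np.median(t,0),t.min(0),t.max(0))
x0,y0=int((u.min()+u.max())/2),int((v.min()+v.max())/2)
cv2.imwrite('pics/w4z.png',cv2.resize(p[max(0,y0-60):y0+60,x0-80:x0+80,::-1],None,fx=4.8,fy=4.8,interpolation=cv2.INTER_CUBIC))
E
```

```text
10.05 [ 0.51615776 -0.20662871  0.19207497] [ 0.99999725  0.00110467 -0.00160316 -0.00130872] [-0.31605148 -0.27360665 -0.81683985] 0.13485573487256694
5582 209 298 189 297
-0.014 -0.006 773 [ 0.01875403 -0.00030166 -0.00960584] [ 0.01202285 -0.00704868 -0.01150198] [ 0.02752488  0.01133369 -0.00600479]
0.006 0.013 456 [0.01549725 0.00022215 0.00860482] [ 0.01200531 -0.01726508  0.00605371] [0.0271479  0.01614512 0.01295076]
0.013 0.04 368 [ 0.0184334  -0.00305462  0.02013691] [ 0.0120663 -0.017937   0.0130891] [0.02138326 0.01687249 0.02745439]
```

View pics/w4.png

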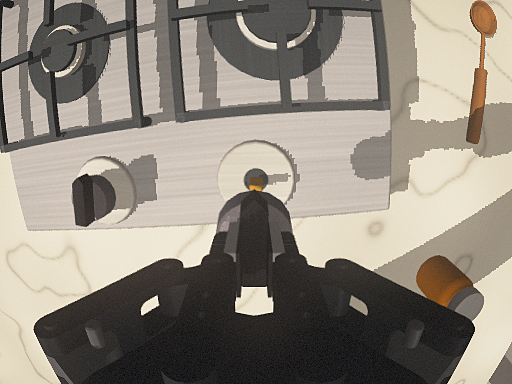

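The beak tip is at (255,190), straight ahead; in-hand offset is ~0.5 mm in x, -0.3 mm in y, and the underside 28.4 mm ahead of the TCP. Descend to just above the tip.

Request:
{"method": "play_rows", "body": {"rows": [[[0, 0, 0], [0.4, 1.4, 35], 1], [[0, 0, 0], [0, 0, 30], 1], [[0, 0, 0], [0, 0, 11], 1], [[0, 0, 0], [0, 0, 0], 1], [[0, 0, 0], [0, 0, 0], 1], [[0, 0, 0], [0, 0, 0], 1]]}}

```text
t: 10.6
tcp_pos: [0.5188, -0.2093, 0.1186]
tool_rot: [1.0, 0.001, 0.001, 0.001]
force: [-0.1, 0.0, 0.7]
finger_gap: 0.138
gripper_force: 59.9
```

Request:
{"method": "play_rows", "body": {"rows": [[[0, 0, 0], [-2.1, -1.3, 3], 1], [[0, 0, 0], [0, 0, 0], 1], [[0, 0, 0], [0, 0, 0], 1], [[0, 0, 0], [0, 0, 0], 1]]}}

```text
t: 10.93
tcp_pos: [0.5159, -0.2083, 0.115]
tool_rot: [1.0, 0.0, 0.001, 0.0]
force: [-1.5, -1.4, -0.7]
finger_gap: 0.134
gripper_force: 59.9
```

Request:
{"method": "play_rows", "body": {"rows": [[[0, 0, 0], [0.6, -0.3, 0], 1], [[0, 0, 0], [0, 0, 0], 1], [[0, 0, 0], [0, 0, 0], 1], [[0, 0, 0], [0, 0, 0], 1]]}}

```text
t: 11.27
tcp_pos: [0.5163, -0.2078, 0.1143]
tool_rot: [1.0, 0.001, 0.0, 0.0]
force: [-0.3, 0.1, -1.2]
finger_gap: 0.139
gripper_force: 59.9
```

```bash
python3 - <<'E'
from h import *
s=sense(); print(s['t'],s['tcp_pos'],s['force'],s['qd'].round(4))
E
```

```text
11.2667 [ 0.51634163 -0.20778338  0.11431097] [-0.28908235  0.10996177 -1.15657964] [-0.0009 -0.0003 -0.0016  0.0002 -0.0015 -0.0011]
```

Go down in small steps, watching force.

Request:
{"method": "play_rows", "body": {"rows": [[[0, 0, 0], [0.2, 0, 2], 1], [[0, 0, 0], [0, 0, 2], 1], [[0, 0, 0], [0, 0, 2], 1], [[0, 0, 0], [0, 0, 0], 1]]}}

```text
t: 11.6
tcp_pos: [0.5162, -0.2075, 0.1077]
tool_rot: [1.0, 0.001, -0.0, -0.0]
force: [0.3, 0.0, -1.4]
finger_gap: 0.133
gripper_force: 59.9
```

Request:
{"method": "play_rows", "body": {"rows": [[[0, 0, 0], [0, 0, 3], 1], [[0, 0, 0], [0, 0, 3], 1], [[0, 0, 0], [0, 0, 0], 1]]}}

```text
t: 11.85
tcp_pos: [0.5161, -0.2075, 0.1016]
tool_rot: [1.0, 0.001, -0.001, -0.0]
force: [-0.2, -0.2, -1.0]
finger_gap: 0.136
gripper_force: 59.9
```

Request:
{"method": "play_rows", "body": {"rows": [[[0, 0, 0], [0, 0, 3], 1], [[0, 0, 0], [0, 0, 2], 1], [[0, 0, 0], [0, 0, 0], 1]]}}

```text
t: 12.1
tcp_pos: [0.5162, -0.2076, 0.0968]
tool_rot: [1.0, 0.001, -0.0, -0.0]
force: [-0.1, 0.0, -0.3]
finger_gap: 0.13
gripper_force: 59.9
```

Sliding on freely. Press through home (0.0945) towards the stop (0.0865).

Request:
{"method": "play_rows", "body": {"rows": [[[0, 0, 0], [0, 0, 2], 1], [[0, 0, 0], [0, 0, 2], 1], [[0, 0, 0], [0, 0, 0], 1]]}}

```text
t: 12.35
tcp_pos: [0.5167, -0.2079, 0.0934]
tool_rot: [1.0, 0.001, 0.0, 0.0]
force: [-0.5, 0.1, 2.1]
finger_gap: 0.132
gripper_force: 60.3
```

Request:
{"method": "play_rows", "body": {"rows": [[[0, 0, 0], [0, 0, 2], 1], [[0, 0, 0], [0, 0, 2], 1], [[0, 0, 0], [0, 0, 0], 1]]}}

```text
t: 12.6
tcp_pos: [0.5167, -0.2079, 0.0895]
tool_rot: [1.0, 0.001, 0.0, 0.0]
force: [-0.4, -0.3, 5.1]
finger_gap: 0.135
gripper_force: 60.6
```

Request:
{"method": "play_rows", "body": {"rows": [[[0, 0, 0], [0, 0, 1.5], 1], [[0, 0, 0], [0, 0, 1], 1], [[0, 0, 0], [0, 0, 0], 1]]}}

```text
t: 12.85
tcp_pos: [0.5167, -0.2079, 0.0872]
tool_rot: [1.0, 0.001, 0.0, 0.0]
force: [-1.7, 0.6, 6.2]
finger_gap: 0.137
gripper_force: 60.8
```

Request:
{"method": "play_rows", "body": {"rows": [[[0, 0, 0], [0, 0, 1.5], 1], [[0, 0, 0], [0, 0, 1], 1], [[0, 0, 0], [0, 0, 0], 1]], "grip_force": 80}}

```text
t: 13.1
tcp_pos: [0.5168, -0.2079, 0.0864]
tool_rot: [1.0, 0.001, 0.001, 0.0]
force: [-1.9, 1.5, 17.2]
finger_gap: 0.132
gripper_force: 85.4
```

Request:
{"method": "play_rows", "body": {"rows": [[[0, 0, 0], [0, 0, 0.5], 1], [[0, 0, 0], [0, 0, 0], 1], [[0, 0, 0], [0, 0, 0], 1]]}}

```text
t: 13.35
tcp_pos: [0.5168, -0.2079, 0.0864]
tool_rot: [1.0, 0.001, 0.001, 0.001]
force: [-3.8, 1.3, 19.6]
finger_gap: 0.125
gripper_force: 85.6
```

Hard stop at TCP z 0.0864, against a predicted 0.0865. One check by depth for slip in the hand, then hand in.

```bash
python3 - <<'E'
from h import *
c,s,p,d,P=grab('w5'); T=s['tcp_pos'];M=R.from_quat(s['tool_rot']).as_matrix(); Q=(P-T)@M
print(s['t'],T,s['force'])
a=(d>0)&(Q[...,0]>.012)&(Q[...,0]<.03)&(abs(Q[...,1])<.006)&(Q[...,2]>-.02)&(Q[...,2]<-.004); print('bar top z',np.median(P[a][:,2]),'expect .096; beak',Q[a][:,0].max())
a=(d>0)&(Q[...,0]>.005)&(Q[...,0]<.022)&(abs(Q[...,1])>.008)&(abs(Q[...,1])<.021)&(P[...,2]<.085)&(P[...,2]>.07); print('skirt top',np.median(P[a][:,2]),'expect .078')
r=(d>0)&(np.hypot(P[...,0]-.517,P[...,1]+.2077)<.034)&(np.hypot(P[...,0]-.517,P[...,1]+.2077)>.027)&(P[...,2]<.066); print('ring',np.median(P[r][:,2]))
E
```

```text
13.35 [ 0.51683891 -0.20792492  0.08638888] [-3.79372619  1.28258863 19.60406655]
bar top z 0.09594216320525739 expect .096; beak 0.02731239425140809
skirt top 0.0778137596781076 expect .078
ring 0.05632039752306901
```

```bash
python3 -c "
from station import *
print(sign_off())"
```

```text
the job is handed in; nothing more can be done
None
```

The job is handed in: the trim ring is fully down, the knob is home on the shaft, and the gripper is still holding it pressed to the stop (about 20 N push); the mug, jar and spoon were not touched.

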